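# File the sauce jars into the rinse rack and set the rinse valve

### The job

Slide both sticky sauce jars along the counter, without lifting them or tipping them over, into the rinse rack so that they stand one behind the other, each wholly between the straight guide tubes. Only then turn the blue valve lever until it points straight at the orange flag. Leave everything else on the counter where it stands.

Things in the scene. Friction and masses are not known exactly. Their poses are not given: they have to be found in the camera images.
- rack: Rinse rack fixed to the counter: a lane between two steel guide tubes, 78 mm wide inside. Origin on the counter at the middle of the straight lane; +y runs along the lane from the open mouth to the end stop, +x level across it, z up. Tubes 14 mm thick, centre lines at x = -46 and +46 mm, tops 37 mm above the counter, straight from y = -80 to +80 mm. The valve axis is at x = 0, y = +145 mm
- lane_mouth (a point): Point on the counter, on the lane's centre line, where the straight tubes begin (rack y = -80 mm). Before it the tubes flare out, to centre lines at x = -70 and +70 mm at y = -120 mm. The lane floor is the counter, with no step (the grey drip mat is only seen). Axes as the rack's
- lane_stop (a point): Point on the counter, on the lane's centre line, under the inner face of the end stop, a cross tube 37 mm high (rack y = +80 mm). Beyond it stands the valve: a pipe 37 mm high runs at y = +145 mm from the near tube (x = -46 mm) to x = +100 mm. Axes as the rack's
- valve (a joint): Angle of the valve lever in rad about its upright axis. 0 = closed, lever pointing along the rack's +y; it grows anticlockwise seen from above, to 1.57 = fully open, lever pointing along the rack's -x. The lever stays where it is left; it needs about 2.5 N at 60 mm from the axis
- valve_axis (a point): Point on the valve's upright axis at the mid height of the lever, 93 mm above the counter. Axes as the rack's
- lever_tip (a point): Outer end of the blue lever, a flat bar 14 mm wide, 10 mm thick (88 to 98 mm above the counter), ending 90 mm from the axis, with a round steel hub of radius 15 mm (top at 102 mm) on the axis. Its +y axis points outward along the lever, z up
- flag (a point): Orange upright flag marking the wanted lever direction, 8 mm wide, 10 mm deep, 52 to 104 mm above the counter, 107 mm from the valve axis, 12 mm beyond the lever's reach. The point is on its centre line at lever height; +y points outward from the valve axis through the flag. It is fixed, on a black arm 8 mm wide that lies under the lever, top 56 mm above the counter
- jar_a: Squat closed sauce jar, amber glass with red lid, 68 mm diameter, 75 mm high, 0.2 to 0.42 kg. Origin at the centre of its underside, z up
- jar_b: The other sauce jar, the same as jar_a
- takeout: White takeout container with lid, 125 x 165 x 52 mm, origin at the centre of its underside. Bystander
- sponge: Yellow and green sponge, 65 x 100 x 30 mm, origin at the centre of its underside. Bystander
- mug: Blue mug, 80 mm diameter plus handle, 90 mm high, origin at the centre of its underside. Bystander
Mind the look-alikes: they are no part of the job. Leave any green or turquoise look-alike of the jar_b alone.

How it is judged (in metres and radians):
On the way:
1. both jars stand in the lane, wholly between the straight tubes, while the valve has not yet been opened (lever angle below 0.4 rad) (x of jar_a in the frame of rack between -0.012 and 0.012 m and y of jar_a in the frame of rack between -0.044 and 0.06 m and height (world z) of each of jar_a, jar_b below 0.008 m and angle between each of jar_a, jar_b's own z axis and vertical below 0.1 rad and x of jar_b in the frame of rack between -0.012 and 0.012 m and y of jar_b in the frame of rack between -0.044 and 0.06 m and value of joint valve below 0.4 rad), for 0.2 s.
At the end, for the whole second after the job is handed in: Both jars stand upright on the counter at rest, one behind the other in the lane, each wholly between the straight tubes (centre within 12 mm of the lane's centre line and beyond y = -44 mm in the rack frame), and the valve lever rests pointing at the flag within 0.09 rad (5 degrees) (x of jar_a in the frame of rack between -0.012 and 0.012 m and y of jar_a in the frame of rack between -0.044 and 0.06 m and height (world z) of each of jar_a, jar_b below 0.008 m and angle between each of jar_a, jar_b's own z axis and vertical below 0.1 rad and x of jar_b in the frame of rack between -0.012 and 0.012 m and y of jar_b in the frame of rack between -0.044 and 0.06 m and angle between the y axis of lever_tip and the y axis of flag, either way round below 0.09 rad and velocity of joint valve between -0.05 and 0.05 rad/s and linear speed of each of jar_a, jar_b below 0.02 m/s); the robot touches nothing.
It fails at once if a jar is lifted more than 20 mm (height (world z) of any of jar_a, jar_b above 0.02 m).
It fails at once if a jar is tipped over (more than 0.6 rad) (angle between any of jar_a, jar_b's own z axis and vertical above 0.6 rad).
It fails at once if a bystander is moved more than 25 mm (distance of any of takeout, sponge, mug from where it was at the start of the episode above 0.025 m).
It also fails if it takes over 72 s, if anything falls off the work surface, if the arm or the gripper's body presses on something with over 40 N, if the wrist force passes 120 N, or if a joint passes its speed limit or range.

### The arm

A 6-joint arm with a two-finger parallel gripper is mounted at the origin on the work surface. World frame = base frame: x ahead of the robot, y to its left, z up, the work surface at z = 0. Lengths are in m, angles in degrees, forces in N, time in s.
With the tool pointing down it reaches from about 0.35 to 0.875 m from the base axis. Payload 4.2 kg.
Tool frame: the origin (TCP) lies at the very end of the fingers, on their centre line; the grasp point (between the pads) lies 19 mm behind it; z points along the fingers, y is the line along which they close (so a half turn about z gives the same grasp; the last joint's range is limited). The gripper opens to 87 mm and grips with 3 to 60 N. Pads are 19 mm wide; open, the fingers measure 117 mm over their backs; the gripper's body (75 mm by 190 mm) begins 51 mm behind the grasp point.
Start: joints at [84.431, 22.042, 0.453, 0, -68.411, -14.817], TCP at [0.218, 0.586, 0.223] pointing down, gripper open.
Joint ranges: [-179.83, 179.83], [-69.29, 118.12], [-61.27, 80.66], [-181.25, 117.63], [-171.15, -9.14], [-177.46, 177.46]. Speed limits (degrees/s): [159.86, 159.86, 180, 180, 180, 180].

### API

Orientations are given as a 3x3 rotation matrix whose columns are the frame's x, y, z axes.
In Python, from station import r gives the robot as it stands.
- The arm moves only by the tool jog_arm, never from a script. Its argument "plan" is text: rows parted by semicolons, each of 7 numbers parted by spaces: the shift along the tool's x, y, z normalised to -1 to 1, where 1 is 0.025 m, then the turn, a rotation vector about the tool's x, y, z normalised to -1 to 1, where 1 is 8 degrees, then the closure, from -1 (fully open) to 1 (shut). A call has exactly 10 rows; each row shifts and turns the commanded pose from where the row before left it, along the tool's axes as they then stand; what a row does not reach is not made up. A row lasts 1/10 s, in which the tool goes at most 50 mm and 8.59 degrees, less where a joint would pass 70% of its speed; a pose out of reach is approached as far as the arm can. A call with a number of a shift or a turn outside -1 to 1 is refused whole. A call with a gripper value outside its range is refused whole. The fingers move at their own pace and stop on an object; the grip force is fixed at half the most. Time passes only in rows, so rows that do not move let the fingers close, or fill a call up. It gives the time, the measured TCP pose, the force, the opening and the grip force at its end, in the units of the state.
- r.sense(): the state, without advancing time (a new reading comes with each control period).
- r.capture(name): name is "scene" or "top" or "wrist"; returns (picture, depth): 384x512x3 uint8, red, green, blue; 384x512 float32, m along the optical axis (not along the pixel's ray), 0 where there is no reading.
- r.get_calibration(name): a dict with "mtx" (3x3 intrinsics, pixels), "extrinsics" (4x4, takes a point from camera to world coordinates). Camera axes: x right, y up, looking along -z (the intrinsics and any distortion apply to the point x, -y, -z); pixel columns grow to the right and rows downward; lengths in m; the calibration is good to about 2 mm. A picture is of the moment at which its call begins: read the wrist's pose just before it. get_calibration takes no time and is no camera call; for the wrist camera it gives the pose at the moment of the call.
- r.finish_job(): hands the job in; it is judged then, once.
The state is a dict: "time_s": time; "joints": joint angles; "joint_velocities": joint speeds; "effort": joint torques, N m; "tcp_pos": TCP position; "ee_rot": TCP orientation; "wrist_force": force on the tool from outside, world axes, zero at the start; "moment": the same for the moment, N m; "gripper_width": opening from 0.0 (shut) to 1.0 (fully open); "gripper_force": force on a finger pad.
Only numpy, scipy, OpenCV 4.12 (cv2) and the standard library are available. Lean on these libraries where they do the work, as an engineer would, in place of code of your own. Each camera call takes 0.05 s, during which the arm holds its last target. There are 200 camera calls.

## Working session

There is one attempt and no reset: what is moved stays moved. The work goes in short steps, Python scripts to look and compute and a tool call to move; the robot and the scene stay as the last step left them, time stands still between calls to the robot, and variables do not carry over. Pictures are saved under pics/ and viewed, at most 10 in all, crops included, and the job is handed in when it is done.

Besides the shell and the picture viewer there is one more tool, called after "Request:" by a JSON object that holds its "name" and its "arguments". jog_arm: Moves the arm, as the interface text tells. Scaled input: -1 to 1 covers 0.025 m each way for a shift and 8 degrees each way for a turn. Its arguments: {"type":"object","properties":{"plan":{"type":"string"}},"required":["plan"]}

```bash
mkdir -p pics; ls; cat > h.py <<'E'
from station import r
import numpy as np, cv2
def cap(n):
    p,d=r.capture(n); c=r.get_calibration(n); return p,d,np.array(c["mtx"]),np.array(c["extrinsics"])
def world(d,K,T):
    v,u=np.mgrid[:d.shape[0],:d.shape[1]]
    x=(u-K[0,2])/K[0,0]*d; y=(v-K[1,2])/K[1,1]*d
    P=np.stack([x,-y,-d,np.ones_like(d)],-1)@T.T
    P=P[...,:3]; P[d<=0]=np.nan; return P
E
python3 - <<'E'
from h import *
for n in("top","scene"):
    p,d,K,T=cap(n); np.savez(n,p=p,d=d,K=K,T=T); cv2.imwrite(f"pics/{n}.png",cv2.resize(p[...,::-1],(800,600))); print(n,T[:3,3].round(3),K[0,0])
s=r.sense(); print(s)
E
```

```text
pics
top [0.426 0.071 1.429] 457.06909637853886
scene [1.036 0.793 0.868] 391.7819665884342
{'time_s': 0.1, 'joints': array([ 8.44309521e+01,  2.20872247e+01,  3.89353279e-01, -2.35765474e-02,
       -6.84112027e+01, -1.48168419e+01]), 'joint_velocities': array([ 0.05521083, -0.12376623,  0.15313363,  0.06421686, -0.06905206,
        0.00161609]), 'effort': array([-3.58992847e-04, -3.91687882e+01,  1.87934554e+01,  4.23187181e+00,
        1.34582396e-02, -6.77132948e-05]), 'tcp_pos': array([0.21751704, 0.58537256, 0.22157626]), 'ee_rot': array([[ 9.37314959e-01, -3.48482924e-01, -5.65558302e-04],
       [-3.48483363e-01, -9.37313125e-01, -1.85755650e-03],
       [ 1.17221503e-04,  1.93820316e-03, -9.99998115e-01]]), 'wrist_force': array([-0.35420362, -0.14085564, -0.12176463]), 'moment': array([ 0.00254681, -0.02454432, -0.00373755]), 'gripper_force': 0.0, 'gripper_width': 0.9993414128710285}
```

View pics/top.png

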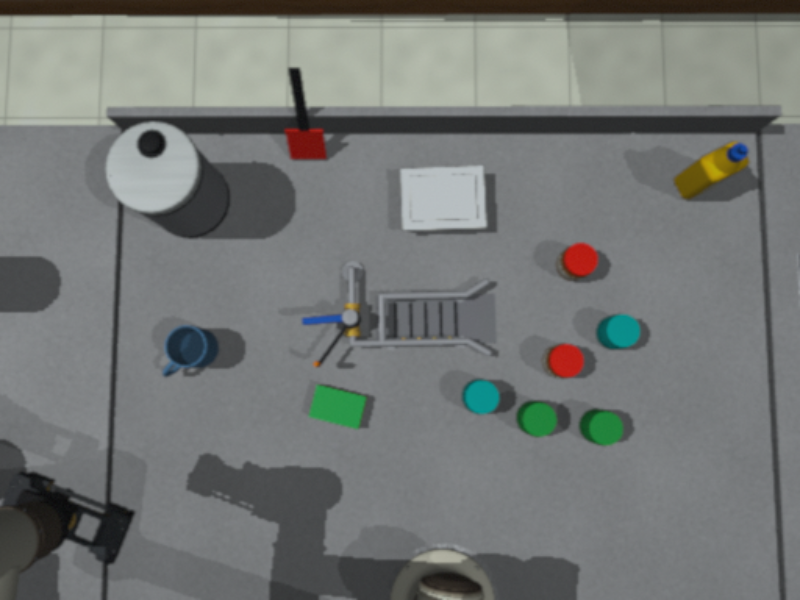

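View pics/scene.png

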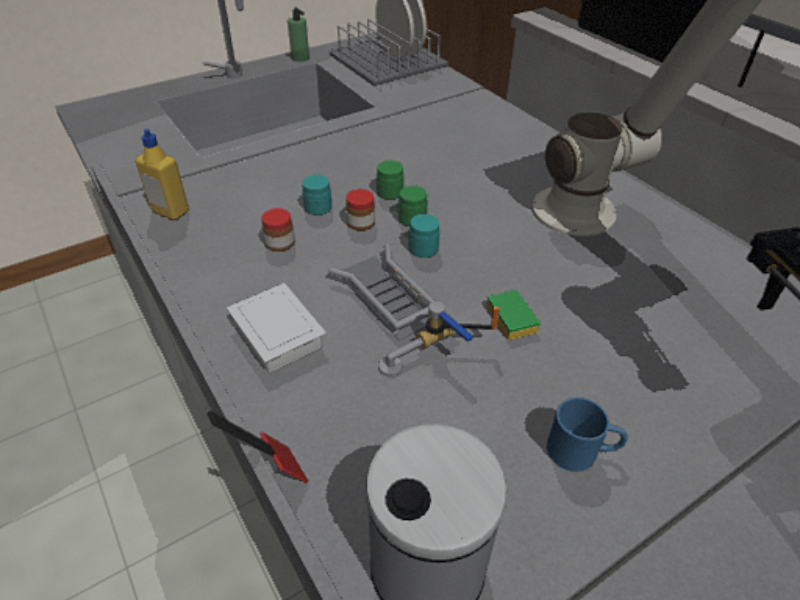

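The top view shows two amber jars with red lids at (580,260) and (567,360). The look-alikes are teal at (482,397) and (620,331), and green at (538,418) and (603,426). Only the red-lidded pair fits "amber glass, red lid". The rack mouth faces right at about (495,318), the valve hub is at (350,318), the blue lever points left, and the orange flag is at (317,363). I'll measure these and check them in an enlarged crop.

```bash
cat > loc.py <<'E'
from h import *
def blobs(p,P,m,amin=15):
    n,l,s,c=cv2.connectedComponentsWithStats(m.astype(np.uint8)); o=[]
    for i in range(1,n):
        if s[i,4]>=amin: o.append((s[i,4],c[i].round(1),np.nanmedian(P[l==i],0).round(4),np.nanmean(P[l==i],0).round(4)))
    return o
E
python3 - <<'E'
from loc import *
for n in("top",):
    z=np.load(n+".npz"); p,d,K,T=[z[k] for k in "pdKT"]; P=world(d,K,T); h=cv2.cvtColor(p,cv2.COLOR_RGB2HSV)
    H,S,V=h[...,0],h[...,1],h[...,2]; g=(S>120)&(V>60)
    for nm,m in dict(red=((H<6)|(H>174))&(P[...,2]>.06),teal=(abs(H-90)<8)&g&(P[...,2]>.06),green=(abs(H-65)<12)&g,blue=(abs(H-112)<10)&g,orange=(abs(H-10)<6)&g).items():
        if nm=="red":m=m&g
        for b in blobs(p,P,m,6):print(nm,*b)
    # tubes: height 0.015-0.045 within lane region
    m=(P[...,2]>.022)&(P[...,2]<.045)
    sel=m&(P[...,0]>.38)&(P[...,0]<.62)&(P[...,1]>-.06)&(P[...,1]<.26)
    Q=P[sel]; print(len(Q)); np.save("Q.npy",Q)
    im=np.full((480,640,3),0,np.uint8)
    c=p[130:300,180:440,::-1]; cv2.imwrite("pics/crop.png",cv2.resize(c,(780,510),interpolation=cv2.INTER_CUBIC))
    # fit tubes: per y column bins, tops
    for y in np.arange(-.06,.26,.01):
        q=Q[abs(Q[:,1]-y)<.005]; 
        if len(q): print(round(y,2),np.sort(q[:,0]).round(3)[::max(1,len(q)//12)])
    hub=(P[...,2]>.085)&(P[...,2]<.115)&(P[...,0]>.35)&(P[...,0]<.6)&(P[...,1]>.1)&(P[...,1]<.35)
    for b in blobs(p,P,hub,4):print("hi",*b)
    a=(P[...,2]>.098)&hub; print("hubtop",P[a].mean(0),a.sum())
E
```

```text
red 139 [194.   84.7] [0.9046 0.2709 0.0712] [0.9045 0.2706 0.07  ]
red 357 [371.  165.6] [ 0.6522 -0.2636  0.0751] [ 0.6531 -0.264   0.075 ]
red 367 [361.9 230.3] [ 0.4608 -0.2326  0.075 ] [ 0.46   -0.2326  0.0749]
teal 15 [401.1 204.5] [ 0.5352 -0.3492  0.0767] [ 0.5363 -0.3498  0.0758]
teal 6 [390.5 207.2] [ 0.5288 -0.3185  0.0764] [ 0.5284 -0.3183  0.0761]
teal 6 [393.  209.5] [ 0.5216 -0.3253  0.0742] [ 0.5216 -0.3258  0.0749]
teal 7 [401.1 212.1] [ 0.5143 -0.3498  0.0746] [ 0.5137 -0.3495  0.0754]
teal 9 [392.3 214.6] [ 0.5051 -0.3229  0.075 ] [ 0.5066 -0.3234  0.075 ]
teal 6 [307.5 243.7] [ 0.4195 -0.0717  0.0748] [ 0.4205 -0.072   0.0753]
teal 16 [307.9 249.9] [ 0.4021 -0.0734  0.0758] [ 0.4023 -0.073   0.0765]
teal 10 [314.8 257. ] [ 0.383  -0.0936  0.0748] [ 0.3816 -0.0931  0.0748]
teal 6 [309.7 260.2] [ 0.3729 -0.0773  0.0749] [ 0.3724 -0.0779  0.0757]
teal 6 [301.8 261.2] [ 0.3685 -0.0541  0.074 ] [ 0.3694 -0.055   0.0749]
green 688 [215.6 259.8] [0.3704 0.2012 0.0306] [0.371  0.2021 0.0305]
green 433 [343.3 267.6] [ 0.3501 -0.1759  0.0747] [ 0.3509 -0.1764  0.0723]
green
[... 2727 characters left out ...]
2 [0.382 0.382 0.385 0.388 0.389 0.391 0.391 0.394 0.394 0.398 0.4   0.401
 0.403]
0.21 [0.382 0.382 0.385 0.388 0.388 0.391 0.394 0.394 0.397 0.4   0.401 0.403
 0.406]
0.22 [0.382 0.382 0.385 0.388 0.389 0.391 0.394 0.394 0.397 0.4   0.401 0.403
 0.407 0.407]
0.23 [0.382 0.382 0.385 0.388 0.391 0.394 0.394 0.397 0.4   0.403 0.406 0.407
 0.41 ]
0.24 [0.382 0.382 0.385 0.385 0.388 0.391 0.391 0.394 0.397 0.397 0.4   0.4
 0.403 0.406 0.406 0.409 0.412 0.413]
0.25 [0.382 0.382 0.385 0.385 0.388 0.388 0.391 0.397 0.4  ]
hi 210 [212.7 203.5] [0.5354 0.202  0.0993] [0.5367 0.2061 0.0994]
hi 14 [201.8 232.4] [0.4534 0.2361 0.1031] [0.4525 0.2365 0.1012]
hubtop [0.53131578 0.20094513 0.10166949] 146
```

View pics/crop.png

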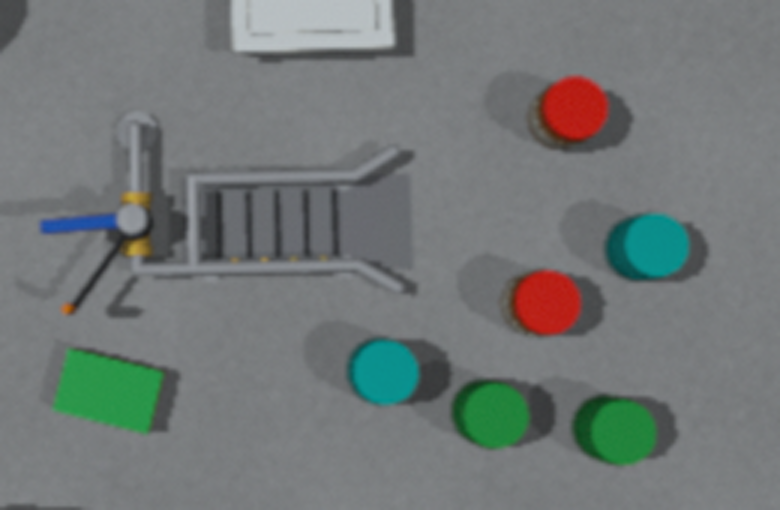

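The crop confirms two red-lidded amber jars, at crop (575,108) and (547,302). Teal and green look-alikes stand nearby, with teal at (385,372) closest to the lane. Next I'll fit the rack frame, lever and flag.

```bash
python3 - <<'E'
from loc import *
z=np.load("top.npz"); p,d,K,T=[z[k] for k in "pdKT"]; P=world(d,K,T); Q=np.load("Q.npy")
Q=Q[Q[:,2]>.03]
b=Q[(Q[:,1]>-.045)&(Q[:,1]<.095)]
cs=[]
for lo,hi in((.485,.51),(.575,.6)):
    q=b[(b[:,0]>lo)&(b[:,0]<hi)]; k=np.polyfit(q[:,1],q[:,0],1); cs.append(k); print("tube",k)
k=np.mean(cs,0)
s=Q[(Q[:,0]>.515)&(Q[:,0]<.57)&(Q[:,1]>.095)&(Q[:,1]<.14)]; print("stop",s.mean(0),s[:,1].min(),s[:,1].max())
hv=cv2.cvtColor(p,cv2.COLOR_RGB2HSV); near=(P[...,0]>.5)&(P[...,0]<.57)&(P[...,1]>.13)&(P[...,1]<.3)
hub=near&(P[...,2]>.098)&(hv[...,1]<80); print("hub",P[hub].mean(0),hub.sum())
lev=near&(P[...,2]>.085)&(hv[...,1]>120); print("lever",P[lev].mean(0),lev.sum()); L=P[lev]
kk=np.polyfit(L[:,1],L[:,0],1); print("leverline",kk,L[:,1].min(),L[:,1].max())
# rack frame
ey=np.array([k[0],1]);ey/=np.linalg.norm(ey); ex=np.array([ey[1],-ey[0]])
# stop centre at rack y=87
sc=s[:,:2].mean(0); 
def line(y): return np.array([np.polyval(k,y),y])
o=line(0); t=(sc-o)@ey; O=o+ey*(t-.087); print("O",O,"ey",ey,"yaw",np.degrees(np.arctan2(-ey[0],ey[1])))
V=O+ey*.145; print("valve",V)
F=np.array([.4530,.2360]); print("flag rel", np.linalg.norm(F-V), "ang",np.degrees(np.arccos((F-V)@ey/np.linalg.norm(F-V))))
for n,x in dict(A=(.653,-.264),B=(.460,-.2326),tl=(.394,-.073),hub=P[hub].mean(0)[:2],mouth=None,takeout=None).items():
    if x is not None: print(n,((np.array(x)-O)@ex).round(4),((np.array(x)-O)@ey).round(4))
E
```

```text
tube [-0.01506204  0.49756069]
tube [-0.02438389  0.5893558 ]
stop [0.54116024 0.11751079 0.03587612] 0.11041927288272804 0.12300733688151427
hub [0.53917009 0.1760655  0.10237759] 80
lever [0.53466644 0.22551769 0.09796698] 108
leverline [-0.08807187  0.5545282 ] 0.19039546667482485 0.2608232859772118
O [0.54285616 0.03052732] ey [-0.01971913  0.99980556] yaw 1.1298962359243028
valve [0.53999688 0.17549913]
flag rel 0.10596609302018195 ang 54.05391451838018
A 0.1043 -0.2966
B -0.088 -0.2614
tl -0.1509 -0.1006
hub -0.0008 0.1456
```

Request:
{"name": "jog_arm", "arguments": {"plan": "0 0 0 0 0 0.95 -1;0 0 0 0 0 0.95 -1;0 0 0 0 0 0.95 -1;0 0 0 0 0 0.95 -1;0 0 0 0 0 0.95 -1;0 0 0 0 0 0.95 -1;0 0 0 0 0 0.95 -1;0 0 0 0 0 0.95 -1;0 0 0 0 0 0.96 -1;0 0 0 0 0 0 -1"}}

```text
time_s: 1.1
tcp_pos: [0.2176, 0.5855, 0.222]
ee_rot: [[0.02, -1.0, -0.0], [-1.0, -0.02, -0.001], [0.001, 0.0, -1.0]]
wrist_force: [0.8, -1.0, 0.5]
gripper_width: 0.997
gripper_force: 0.0
```

```bash
cat > go.py <<'E'
# usage: go.py x y z [yaw of tool y, deg]: total tool-frame shift (units of 25 mm) and turn (units of 8 deg)
import sys
from h import *
from scipy.spatial.transform import Rotation as Ro
def go(x,y,z,yaw=-178.87):
    s=r.sense(); R=s["ee_rot"]; a=np.radians(yaw)
    ty=np.array([np.cos(a),np.sin(a),0]); tz=np.array([0,0,-1.]); Rd=np.c_[np.cross(ty,tz),ty,tz]
    print("t",s["time_s"],"tcp",s["tcp_pos"].round(4),"F",np.round(s["wrist_force"],1),"w",round(s["gripper_width"]*87,1),"gf",round(s["gripper_force"],1))
    print("shift",(R.T@(np.array([x,y,z])-s["tcp_pos"])/.025).round(3),"turn",(np.degrees(Ro.from_matrix(R.T@Rd).as_rotvec())/8).round(3))
if __name__=="__main__": go(*map(float,sys.argv[1:]))
E
python3 go.py .653 -.264 .16
```

```text
t 1.1 tcp [0.2176 0.5855 0.222 ] F [ 0.8 -1.   0.5] w 86.7 gf 0.0
shift [ 34.319 -16.738   2.509] turn [ 0.003 -0.008  0.001]
```

Request:
{"name": "jog_arm", "arguments": {"plan": "0.95 -0.465 0 0 0 0 -1;0.95 -0.465 0 0 0 0 -1;0.95 -0.465 0 0 0 0 -1;0.95 -0.465 0 0 0 0 -1;0.95 -0.465 0 0 0 0 -1;0.95 -0.465 0 0 0 0 -1;0.95 -0.465 0 0 0 0 -1;0.95 -0.465 0 0 0 0 -1;0.95 -0.465 0 0 0 0 -1;0.95 -0.465 0 0 0 0 -1"}}

```text
time_s: 2.1
tcp_pos: [0.3389, 0.3495, 0.2224]
ee_rot: [[0.023, -1.0, -0.0], [-1.0, -0.023, -0.0], [0.0, 0.0, -1.0]]
wrist_force: [-0.5, -0.6, -0.5]
gripper_width: 0.999
gripper_force: 0.0
```

Request:
{"name": "jog_arm", "arguments": {"plan": "0.95 -0.465 0 0 0 0 -1;0.95 -0.465 0 0 0 0 -1;0.95 -0.465 0 0 0 0 -1;0.95 -0.465 0 0 0 0 -1;0.95 -0.465 0 0 0 0 -1;0.95 -0.465 0 0 0 0 -1;0.95 -0.465 0 0 0 0 -1;0.95 -0.465 0 0 0 0 -1;0.95 -0.465 0 0 0 0 -1;0.95 -0.465 0 0 0 0 -1"}}

```text
time_s: 3.1
tcp_pos: [0.4598, 0.1145, 0.2225]
ee_rot: [[0.023, -1.0, -0.0], [-1.0, -0.023, 0.0], [-0.0, 0.0, -1.0]]
wrist_force: [-0.4, 0.2, -0.3]
gripper_width: 1.0
gripper_force: 0.0
```

Request:
{"name": "jog_arm", "arguments": {"plan": "0.95 -0.465 0 0 0 0 -1;0.95 -0.465 0 0 0 0 -1;0.95 -0.465 0 0 0 0 -1;0.95 -0.465 0 0 0 0 -1;0.95 -0.465 0 0 0 0 -1;0.95 -0.465 0 0 0 0 -1;0.95 -0.465 0 0 0 0 -1;0.95 -0.465 0 0 0 0 -1;0.95 -0.465 0 0 0 0 -1;0.95 -0.465 0 0 0 0 -1"}}

```text
time_s: 4.1
tcp_pos: [0.5807, -0.1206, 0.2222]
ee_rot: [[0.023, -1.0, -0.001], [-1.0, -0.023, 0.0], [-0.0, 0.001, -1.0]]
wrist_force: [0.2, -0.1, 0.4]
gripper_width: 1.001
gripper_force: 0.0
```

```bash
python3 go.py .653 -.264 .14
```

```text
t 4.1 tcp [ 0.5807 -0.1206  0.2222] F [ 0.2 -0.1  0.4] w 87.1 gf 0.0
shift [ 5.801 -2.761  3.288] turn [0.004 0.001 0.024]
```

Request:
{"name": "jog_arm", "arguments": {"plan": "0.83 -0.395 0.47 0 0 0.003 -1;0.83 -0.395 0.47 0 0 0.003 -1;0.83 -0.395 0.47 0 0 0.003 -1;0.83 -0.395 0.47 0 0 0.003 -1;0.83 -0.395 0.47 0 0 0.003 -1;0.83 -0.395 0.47 0 0 0.003 -1;0.82 -0.39 0.47 0 0 0.003 -1;0 0 0 0 0 0 -1;0 0 0 0 0 0 -1;0 0 0 0 0 0 -1"}}

```text
time_s: 5.1
tcp_pos: [0.6521, -0.2628, 0.1408]
ee_rot: [[0.019, -1.0, 0.0], [-1.0, -0.019, -0.0], [0.0, -0.0, -1.0]]
wrist_force: [0.3, -0.4, 0.8]
gripper_width: 1.0
gripper_force: 0.0
```

```bash
python3 go.py .653 -.264 .044; python3 - <<'E'
from loc import *
p,d,K,T=cap("wrist"); P=world(d,K,T); h=cv2.cvtColor(p,cv2.COLOR_RGB2HSV)
m=((h[...,0]<6)|(h[...,0]>174))&(h[...,1]>120)&(abs(P[...,2]-.075)<.006)
for b in blobs(p,P,m,50):print(*b)
n,l,s,c=cv2.connectedComponentsWithStats(m.astype(np.uint8))
for i in range(1,n):
    if s[i,4]>50: print(s[i], P[l==i].min(0).round(4),P[l==i].max(0).round(4))
E
```

```text
t 5.1 tcp [ 0.6521 -0.2628  0.1408] F [ 0.3 -0.4  0.8] w 87.0 gf 0.0
shift [ 0.049 -0.031  3.873] turn [-0.003 -0.001 -0.008]
4925 [246.3 196. ] [ 0.6558 -0.2657  0.076 ] [ 0.6559 -0.2655  0.0759]
628 [483.9 209.3] [ 0.4673 -0.2579  0.0755] [ 0.4672 -0.258   0.0748]
[ 207  157   80   79 4925] [ 0.6246 -0.2958  0.0691] [ 0.6869 -0.2323  0.0788]
[453 201  59  15 628] [ 0.4459 -0.2638  0.069 ] [ 0.487  -0.2508  0.0776]
```

Request:
{"name": "jog_arm", "arguments": {"plan": "0.09 -0.1 0 0 0 0 -1;0 0 0.8 0 0 0 -1;0 0 0.8 0 0 0 -1;0 0 0.8 0 0 0 -1;0 0 0.7 0 0 0 -1;0 0 0.5 0 0 0 -1;0 0 0.27 0 0 0 -1;0 0 0 0 0 0 -1;0 0 0 0 0 0 -1;0 0 0 0 0 0 -1"}}

```text
time_s: 6.15
tcp_pos: [0.6555, -0.2657, 0.0448]
ee_rot: [[0.017, -1.0, 0.002], [-1.0, -0.017, -0.001], [0.001, -0.002, -1.0]]
wrist_force: [-0.1, 0.1, -0.4]
gripper_width: 1.0
gripper_force: 0.0
```

Request:
{"name": "jog_arm", "arguments": {"plan": "0 0 0 0 0 0 1;0 0 0 0 0 0 1;0 0 0 0 0 0 1;0 0 0 0 0 0 1;0 0 0 0 0 0 1;0 0 0 0 0 0 1;0 0 0 0 0 0 1;0 0 0 0 0 0 1;0 0 0 0 0 0 1;0 0 0 0 0 0 1"}}

```text
time_s: 7.15
tcp_pos: [0.6553, -0.2656, 0.0439]
ee_rot: [[0.017, -1.0, 0.001], [-1.0, -0.017, -0.0], [0.0, -0.001, -1.0]]
wrist_force: [2.8, 0.4, 2.4]
gripper_width: 0.77
gripper_force: 30.0
```

```bash
python3 go.py .5458 -.12 .044
```

```text
t 7.15 tcp [ 0.6553 -0.2656  0.0439] F [2.8 0.4 2.4] w 67.0 gf 30.0
shift [-5.899  4.279 -0.011] turn [-0.01  -0.003 -0.019]
```

Request:
{"name": "jog_arm", "arguments": {"plan": "-0.2 0.15 0 0 0 0 1;-0.4 0.29 0 0 0 0 1;-0.4 0.29 0 0 0 0 1;-0.4 0.29 0 0 0 0 1;-0.4 0.29 0 0 0 0 1;-0.4 0.29 0 0 0 0 1;-0.4 0.29 0 0 0 0 1;-0.4 0.29 0 0 0 0 1;-0.4 0.29 0 0 0 0 1;-0.4 0.29 0 0 0 0 1"}}

```text
time_s: 8.15
tcp_pos: [0.5838, -0.171, 0.0439]
ee_rot: [[0.017, -1.0, 0.001], [-1.0, -0.017, -0.0], [0.0, -0.001, -1.0]]
wrist_force: [3.6, -3.5, 3.2]
gripper_width: 0.767
gripper_force: 30.0
```

Request:
{"name": "jog_arm", "arguments": {"plan": "-0.4 0.29 0 0 0 0 1;-0.4 0.29 0 0 0 0 1;-0.4 0.29 0 0 0 0 1;-0.4 0.29 0 0 0 0 1;-0.3 0.2 0 0 0 0 1;-0.2 0.15 0 0 0 0 1;0 0 0 0 0 0 1;0 0 0 0 0 0 1;0 0 0 0 0 0 1;0 0 0 0 0 0 1"}}

```text
time_s: 9.15
tcp_pos: [0.5445, -0.1185, 0.0438]
ee_rot: [[0.017, -1.0, -0.001], [-1.0, -0.017, 0.001], [-0.001, 0.001, -1.0]]
wrist_force: [0.3, 2.1, 8.2]
gripper_width: 0.772
gripper_force: 30.0
```

```bash
python3 go.py .5444 -.0495 .044;python3 go.py .5420 .0735 .044
```

```text
t 9.15 tcp [ 0.5445 -0.1185  0.0438] F [0.3 2.1 8.2] w 67.2 gf 30.0
shift [-2.759 -0.043 -0.005] turn [ 0.008  0.007 -0.019]
t 9.15 tcp [ 0.5445 -0.1185  0.0438] F [0.3 2.1 8.2] w 67.2 gf 30.0
shift [-7.68  -0.031  0.   ] turn [ 0.008  0.007 -0.019]
```

Request:
{"name": "jog_arm", "arguments": {"plan": "-0.3 -0.005 0 0 0 -0.002 1;-0.5 0 0 0 0 -0.002 1;-0.5 0 0 0 0 -0.002 1;-0.5 -0.005 0 0 0 -0.002 1;-0.5 0 0 0 0 -0.002 1;-0.5 0 0 0 0 -0.002 1;-0.5 -0.005 0 0 0 -0.002 1;-0.5 0 0 0 0 -0.002 1;-0.5 0 0 0 0 -0.002 1;-0.5 0 0 0 0 0 1"}}

```text
time_s: 10.15
tcp_pos: [0.5415, -0.0005, 0.044]
ee_rot: [[0.019, -1.0, -0.004], [-1.0, -0.019, -0.002], [0.002, 0.004, -1.0]]
wrist_force: [0.4, 0.2, -0.3]
gripper_width: 0.771
gripper_force: 30.0
```

```bash
python3 go.py .5420 .0735 .044
```

```text
t 10.15 tcp [ 5.415e-01 -5.000e-04  4.400e-02] F [ 0.4  0.2 -0.3] w 67.1 gf 30.0
shift [-2.96  -0.078 -0.008] turn [ 0.029 -0.015 -0.004]
```

Request:
{"name": "jog_arm", "arguments": {"plan": "-0.4 -0.03 0 0 0 0 1;-0.4 -0.03 0 0 0 0 1;-0.4 -0.02 0 0 0 0 1;-0.4 0 0 0 0 0 1;-0.4 0 0 0 0 0 1;-0.4 0 0 0 0 0 1;-0.3 0 0 0 0 0 1;-0.2 0 0 0 0 0 1;0 0 0 0 0 0 1;0 0 0 0 0 0 1"}}

```text
time_s: 11.15
tcp_pos: [0.5418, 0.0724, 0.0438]
ee_rot: [[0.019, -1.0, -0.004], [-1.0, -0.019, -0.001], [0.001, 0.004, -1.0]]
wrist_force: [-1.5, -1.8, 11.1]
gripper_width: 0.769
gripper_force: 30.0
```

```bash
python3 go.py .5420 .0735 .044
```

```text
t 11.15 tcp [0.5418 0.0724 0.0438] F [-1.5 -1.8 11.1] w 66.9 gf 30.0
shift [-0.044 -0.01  -0.009] turn [ 0.03  -0.009 -0.003]
```

Request:
{"name": "jog_arm", "arguments": {"plan": "0 0 0 0 0 0 -1;0 0 0 0 0 0 -1;0 0 0 0 0 0 -1;0 0 0 0 0 0 -1;0 0 0 0 0 0 -1;0 0 -0.5 0 0 0 -1;0 0 -0.9 0 0 0 -1;0 0 -0.9 0 0 0 -1;0 0 -0.9 0 0 0 -1;0 0 -0.7 0 0 0 -1"}}

```text
time_s: 12.15
tcp_pos: [0.5447, 0.0728, 0.1435]
ee_rot: [[0.019, -1.0, 0.002], [-1.0, -0.019, 0.001], [-0.001, -0.002, -1.0]]
wrist_force: [0.4, -0.3, 0.3]
gripper_width: 0.998
gripper_force: 0.0
```

```bash
python3 go.py .4615 -.2335 .14
```

```text
t 12.15 tcp [0.5447 0.0728 0.1435] F [ 0.4 -0.3  0.3] w 86.9 gf 0.0
shift [12.185  3.567  0.124] turn [-0.017  0.005 -0.002]
```

Request:
{"name": "jog_arm", "arguments": {"plan": "0.7 0.2 0 0 0 0 -1;0.9 0.26 0 0 0 0 -1;0.9 0.26 0 0 0 0 -1;0.9 0.26 0 0 0 0 -1;0.9 0.26 0 0 0 0 -1;0.9 0.26 0 0 0 0 -1;0.9 0.26 0 0 0 0 -1;0.9 0.26 0 0 0 0 -1;0.9 0.26 0 0 0 0 -1;0.9 0.26 0 0 0 0 -1"}}

```text
time_s: 13.15
tcp_pos: [0.4835, -0.1499, 0.1408]
ee_rot: [[0.019, -1.0, -0.001], [-1.0, -0.019, 0.0], [-0.0, 0.001, -1.0]]
wrist_force: [0.7, -0.7, 0.2]
gripper_width: 0.998
gripper_force: 0.0
```

Request:
{"name": "jog_arm", "arguments": {"plan": "0.9 0.26 0 0 0 0 -1;0.9 0.26 0 0 0 0 -1;0.9 0.26 0 0 0 0 -1;0.6 0.2 0 0 0 0 -1;0.1 0.05 0 0 0 0 -1;0 0 0 0 0 0 -1;0 0 0 0 0 0 -1;0 0 0 0 0 0 -1;0 0 0 0 0 0 -1;0 0 0 0 0 0 -1"}}

```text
time_s: 14.15
tcp_pos: [0.4611, -0.2336, 0.1411]
ee_rot: [[0.02, -1.0, 0.0], [-1.0, -0.02, 0.0], [-0.0, -0.0, -1.0]]
wrist_force: [-0.5, 0.8, -0.1]
gripper_width: 1.003
gripper_force: 0.0
```

```bash
python3 - <<'E'
from loc import *
for n in("wrist","top"):
    p,d,K,T=cap(n); P=world(d,K,T); h=cv2.cvtColor(p,cv2.COLOR_RGB2HSV)
    m=((h[...,0]<6)|(h[...,0]>174))&(h[...,1]>120)&(abs(P[...,2]-.075)<.006)&(P[...,0]<.75)
    for b in blobs(p,P,m,50):print(n,*b)
E
python3 go.py .4615 -.2335 .044
```

```text
wrist 4866 [250.3 199.5] [ 0.4614 -0.2339  0.0756] [ 0.4615 -0.2336  0.0756]
top 339 [258.5 203.3] [0.5399 0.0708 0.075 ] [0.5395 0.0723 0.075 ]
t 14.25 tcp [ 0.4611 -0.2337  0.1411] F [-0.   1.7 -0.6] w 87.3 gf 0.0
shift [-0.008 -0.018  3.882] turn [-0.     0.     0.002]
```

Request:
{"name": "jog_arm", "arguments": {"plan": "0 0 0.8 0 0 0 -1;0 0 0.8 0 0 0 -1;0 0 0.8 0 0 0 -1;0 0 0.7 0 0 0 -1;0 0 0.5 0 0 0 -1;0 0 0.28 0 0 0 -1;0 0 0 0 0 0 -1;0 0 0 0 0 0 -1;0 0 0 0 0 0 -1;0 0 0 0 0 0 -1"}}

```text
time_s: 15.25
tcp_pos: [0.4614, -0.2341, 0.0448]
ee_rot: [[0.02, -1.0, 0.002], [-1.0, -0.02, -0.0], [0.0, -0.002, -1.0]]
wrist_force: [-0.5, 0.5, -0.4]
gripper_width: 0.998
gripper_force: 0.0
```

Request:
{"name": "jog_arm", "arguments": {"plan": "0 0 0 0 0 0 1;0 0 0 0 0 0 1;0 0 0 0 0 0 1;0 0 0 0 0 0 1;0 0 0 0 0 0 1;0 0 0 0 0 0 1;0 0 0 0 0 0 1;0 0 0 0 0 0 1;0 0 0 0 0 0 1;0 0 0 0 0 0 1"}}

```text
time_s: 16.25
tcp_pos: [0.4614, -0.2341, 0.0442]
ee_rot: [[0.02, -1.0, 0.001], [-1.0, -0.02, -0.0], [0.0, -0.001, -1.0]]
wrist_force: [1.6, 0.2, 1.5]
gripper_width: 0.772
gripper_force: 30.0
```

```bash
python3 go.py .545 -.12 .044
```

```text
t 16.25 tcp [ 0.4614 -0.2341  0.0442] F [1.6 0.2 1.5] w 67.2 gf 30.0
shift [-4.496 -3.431  0.012] turn [-0.008 -0.002 -0.001]
```

Request:
{"name": "jog_arm", "arguments": {"plan": "-0.2 -0.15 0 0 0 0 1;-0.4 -0.31 0 0 0 0 1;-0.5 -0.38 0 0 0 0 1;-0.5 -0.38 0 0 0 0 1;-0.5 -0.38 0 0 0 0 1;-0.5 -0.38 0 0 0 0 1;-0.5 -0.38 0 0 0 0 1;-0.5 -0.38 0 0 0 0 1;-0.5 -0.38 0 0 0 0 1;-0.4 -0.31 0 0 0 0 1"}}

```text
time_s: 17.25
tcp_pos: [0.5427, -0.1201, 0.0443]
ee_rot: [[0.02, -1.0, -0.005], [-1.0, -0.02, -0.002], [0.001, 0.005, -1.0]]
wrist_force: [-3.0, -5.0, 7.1]
gripper_width: 0.766
gripper_force: 30.0
```

```bash
python3 go.py .543 -.002 .044
```

```text
t 17.25 tcp [ 0.5427 -0.1201  0.0443] F [-3.  -5.   7.1] w 66.6 gf 30.0
shift [-4.724 -0.104  0.005] turn [ 0.037 -0.01  -0.   ]
```

Request:
{"name": "jog_arm", "arguments": {"plan": "-0.3 -0.06 0 0 0 0 1;-0.5 -0.05 0 0 0 0 1;-0.6 0 0 0 0 0 1;-0.6 0 0 0 0 0 1;-0.6 0 0 0 0 0 1;-0.6 0 0 0 0 0 1;-0.6 0 0 0 0 0 1;-0.5 0 0 0 0 0 1;-0.3 0 0 0 0 0 1;-0.12 0 0 0 0 0 1"}}

```text
time_s: 18.25
tcp_pos: [0.5448, -0.0011, 0.0444]
ee_rot: [[0.021, -1.0, -0.0], [-1.0, -0.021, -0.001], [0.001, 0.0, -1.0]]
wrist_force: [0.3, -5.3, 2.4]
gripper_width: 0.764
gripper_force: 30.0
```

Request:
{"name": "jog_arm", "arguments": {"plan": "0 0 0 0 0 0 1;0 0 0 0 0 0 1;0 0 0 0 0 0 -1;0 0 0 0 0 0 -1;0 0 0 0 0 0 -1;0 0 0 0 0 0 -1;0 0 0 0 0 0 -1;0 0 -0.5 0 0 0 -1;0 0 -0.9 0 0 0 -1;0 0 -0.9 0 0 0 -1"}}

```text
time_s: 19.25
tcp_pos: [0.5449, -0.0019, 0.1028]
ee_rot: [[0.019, -1.0, -0.0], [-1.0, -0.019, -0.0], [0.0, 0.0, -1.0]]
wrist_force: [0.8, 0.9, -0.6]
gripper_width: 0.996
gripper_force: 0.0
```

Request:
{"name": "jog_arm", "arguments": {"plan": "0 0 -0.9 0 0 0 1;0 0 -0.9 0 0 0 1;0 0 -0.9 0 0 0 1;0 0 0 0 0 0 1;0 0 0 0 0 0 1;0 0 0 0 0 0 1;0 0 0 0 0 0 1;0 0 0 0 0 0 1;0 0 0 0 0 0 1;0 0 0 0 0 0 1"}}

```text
time_s: 20.25
tcp_pos: [0.5448, -0.0019, 0.1687]
ee_rot: [[0.019, -1.0, -0.001], [-1.0, -0.019, -0.0], [0.0, 0.001, -1.0]]
wrist_force: [-0.3, 0.7, 0.1]
gripper_width: 0.173
gripper_force: 0.0
```

```bash
python3 - <<'E'
from loc import *
O=np.array([.5429,.0305]);ey=np.array([-.0197,.9998]);ex=np.array([ey[1],-ey[0]])
for n in("scene","wrist"):
    p,d,K,T=cap(n); P=world(d,K,T); h=cv2.cvtColor(p,cv2.COLOR_RGB2HSV)
    if n=="scene": cv2.imwrite("pics/s2.png",cv2.resize(p[120:300,130:390,::-1],(780,540),interpolation=cv2.INTER_CUBIC))
    m=((h[...,0]<6)|(h[...,0]>174))&(h[...,1]>120)&(abs(P[...,2]-.075)<.006)&(P[...,0]<.75)
    for b in blobs(p,P,m,50):print(n,*b,"rack",((b[3][:2]-O)@ex).round(4),((b[3][:2]-O)@ey).round(4))
E
python3 go.py .5 .2 .12
```

```text
scene 496 [252.1 176.8] [0.546  0.0476 0.0762] [0.5458 0.0411 0.076 ] rack 0.0031 0.0105
wrist 3776 [251.6 191.5] [ 0.5442 -0.0012  0.0757] [ 0.5442 -0.0011  0.0757] rack 0.0007 -0.0316
wrist 105 [251.8 237.8] [0.543  0.0429 0.0745] [0.5432 0.0431 0.0737] rack 0.0005 0.0126
wrist 618 [251.5 282.6] [0.5426 0.0878 0.0759] [0.5426 0.088  0.0759] rack 0.0008 0.0575
t 20.35 tcp [ 0.5449 -0.0018  0.1689] F [ 0.3 -0.6 -0.4] w 7.3 gf 0.0
shift [-8.106  1.64   1.956] turn [ 0.002 -0.    -0.002]
```

View pics/s2.png

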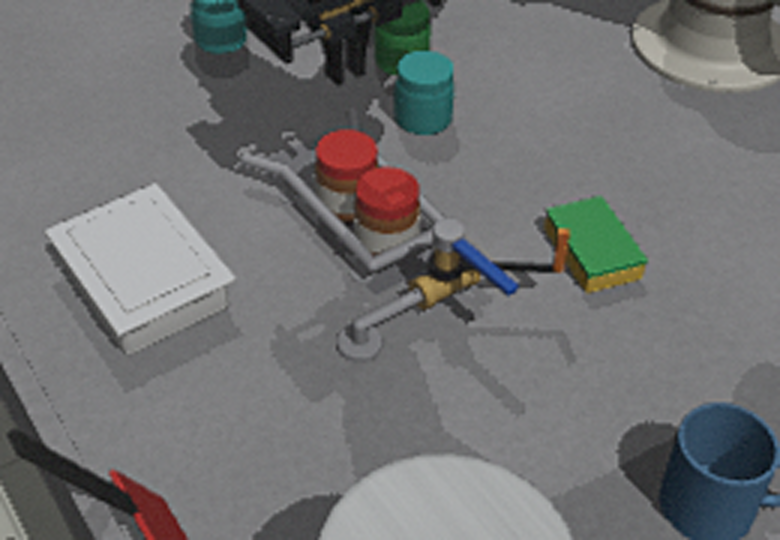

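The picture shows both red-lidded jars upright in the lane, at (347,165) and (387,205). The lever at (485,265) is still closed, and the flag is at (563,250). The wrist and top measurements put the jars at rack y ≈ -32 and +41 mm. Next I'll grip the lever and swing it.

```bash
python3 go.py .5339 .2405 .135 -175
```

```text
t 20.35 tcp [ 0.5449 -0.0018  0.1689] F [ 0.3 -0.6 -0.4] w 7.3 gf 0.0
shift [-9.699  0.253  1.355] turn [ 0.002 -0.    -0.486]
```

Request:
{"name": "jog_arm", "arguments": {"plan": "-0.7 0.03 0 0 0 0 0;-1 0.03 0 0 0 0 0;-1 0.03 0 0 0 0 0;-1 0.03 0 0 0 0 0;-1 0.03 0 0 0 0 0;-1 0.03 0 0 0 0 0;-1 0.03 0 0 0 0 0;-1 0.03 0 0 0 0 0;-1 0 0 0 0 0 0;-1 0 0 0 0 -0.486 0"}}

```text
time_s: 21.35
tcp_pos: [0.5341, 0.2416, 0.1691]
ee_rot: [[0.089, -0.996, 0.0], [-0.996, -0.089, -0.0], [0.0, -0.0, -1.0]]
wrist_force: [1.2, 0.1, -0.2]
gripper_width: 0.504
gripper_force: 0.0
```

```bash
python3 go.py .5339 .2405 .074 -175
```

```text
t 21.35 tcp [0.5341 0.2416 0.1691] F [ 1.2  0.1 -0.2] w 43.9 gf 0.0
shift [0.042 0.012 3.803] turn [-0.    -0.     0.013]
```

Request:
{"name": "jog_arm", "arguments": {"plan": "0 0 0.6 0 0 0 0;0 0 0.6 0 0 0 0;0 0 0.6 0 0 0 0;0 0 0.6 0 0 0 0;0 0 0.6 0 0 0 0;0 0 0.5 0 0 0 0;0 0 0.3 0 0 0 0;0 0 0 0 0 0 0;0 0 0 0 0 0 0;0 0 0 0 0 0 0"}}

```text
time_s: 22.35
tcp_pos: [0.5348, 0.2408, 0.0749]
ee_rot: [[0.087, -0.996, 0.001], [-0.996, -0.087, 0.001], [-0.001, -0.001, -1.0]]
wrist_force: [0.4, -0.7, 0.2]
gripper_width: 0.499
gripper_force: 0.0
```

Request:
{"name": "jog_arm", "arguments": {"plan": "0 0 0 0 0 0 1;0 0 0 0 0 0 1;0 0 0 0 0 0 1;0 0 0 0 0 0 1;0 0 0 0 0 0 1;0 0 0 0 0 0 1;0 0 0 0 0 0 1;0 0 0 0 0 0 1;0 0 0 0 0 0 1;0 0 0 0 0 0 1"}}

```text
time_s: 23.35
tcp_pos: [0.5349, 0.2407, 0.0743]
ee_rot: [[0.087, -0.996, 0.001], [-0.996, -0.087, 0.001], [-0.0, -0.001, -1.0]]
wrist_force: [4.7, -0.2, -1.7]
gripper_width: 0.157
gripper_force: 30.0
```

```bash
python3 go.py .4862 .2128 .074 -124.7
```

```text
t 23.35 tcp [0.5349 0.2407 0.0743] F [ 4.7 -0.2 -1.7] w 13.7 gf 30.0
shift [0.944 2.037 0.007] turn [-1.100e-02 -1.000e-03 -6.286e+00]
```

Request:
{"name": "jog_arm", "arguments": {"plan": "0.006 0.181 0 0 0 -0.5 1;0.006 0.181 0 0 0 -0.5 1;0.006 0.181 0 0 0 -0.5 1;0.006 0.181 0 0 0 -0.5 1;0.006 0.181 0 0 0 -0.5 1;0.006 0.181 0 0 0 -0.5 1;0.006 0.181 0 0 0 -0.5 1;0.006 0.181 0 0 0 -0.5 1;0.006 0.181 0 0 0 -0.5 1;0.006 0.181 0 0 0 -0.5 1"}}

```text
time_s: 24.35
tcp_pos: [0.4948, 0.2213, 0.0742]
ee_rot: [[0.709, -0.705, 0.001], [-0.705, -0.709, -0.0], [0.001, -0.001, -1.0]]
wrist_force: [7.1, -2.5, -1.7]
gripper_width: 0.153
gripper_force: 30.0
```

```bash
python3 go.py .4862 .2128 .074 -124.7
```

```text
t 24.35 tcp [0.4948 0.2213 0.0742] F [ 7.1 -2.5 -1.7] w 13.3 gf 30.0
shift [-0.003  0.484  0.009] turn [-0.006 -0.009 -1.271]
```

Request:
{"name": "jog_arm", "arguments": {"plan": "0.006 0.181 0 0 0 -0.5 1;0.006 0.181 0 0 0 -0.5 1;0 0.1 0 0 0 -0.27 1;0 0 0 0 0 0 1;0 0 0 0 0 0 1;0 0 0 0 0 0 1;0 0 0 0 0 0 1;0 0 0 0 0 0 0;0 0 0 0 0 0 0;0 0 0 0 0 0 0"}}

```text
time_s: 25.35
tcp_pos: [0.4857, 0.2128, 0.0738]
ee_rot: [[0.82, -0.572, -0.002], [-0.572, -0.82, -0.001], [-0.001, 0.001, -1.0]]
wrist_force: [-0.1, 0.1, -0.0]
gripper_width: 0.346
gripper_force: 0.0
```

```bash
python3 go.py .4862 .2128 .074 -124.7
```

```text
t 25.35 tcp [0.4857 0.2128 0.0738] F [-0.1  0.1 -0. ] w 30.1 gf 0.0
shift [ 0.015 -0.011 -0.007] turn [ 0.009  0.007 -0.021]
```

Request:
{"name": "jog_arm", "arguments": {"plan": "0 0 0 0 0 0 0;0 0 0 0 0 0 0;0 0 -0.5 0 0 0 0;0 0 -0.9 0 0 0 0;0 0 -0.9 0 0 0 0;0 0 -0.9 0 0 0 0;0 0 -0.9 0 0 0 0;0 0 -0.9 0 0 0 0;0 0 -0.9 0 0 0 0;0 0 -0.9 0 0 0 0"}}

```text
time_s: 26.35
tcp_pos: [0.4861, 0.213, 0.2449]
ee_rot: [[0.821, -0.571, -0.0], [-0.571, -0.821, 0.0], [-0.0, 0.0, -1.0]]
wrist_force: [0.3, 0.3, -0.1]
gripper_width: 0.5
gripper_force: 0.0
```

Request:
{"name": "jog_arm", "arguments": {"plan": "-1 0 0 0 0 0 0;-1 0 0 0 0 0 0;-1 0 0 0 0 0 0;-1 0 0 0 0 0 0;-1 0 0 0 0 0 0;-1 0 0 0 0 0 0;-1 0 0 0 0 0 0;-1 0 0 0 0 0 0;0 0 0 0 0 0 0;0 0 0 0 0 0 0"}}

```text
time_s: 27.35
tcp_pos: [0.322, 0.3274, 0.2441]
ee_rot: [[0.821, -0.57, -0.0], [-0.57, -0.821, -0.0], [-0.0, 0.0, -1.0]]
wrist_force: [-0.4, -0.6, 0.6]
gripper_width: 0.501
gripper_force: 0.0
```

```bash
python3 - <<'E'
from loc import *
p,d,K,T=cap("top"); P=world(d,K,T); hv=cv2.cvtColor(p,cv2.COLOR_RGB2HSV)
cv2.imwrite("pics/t2.png",cv2.resize(p[120:320,170:430,::-1],(780,600),interpolation=cv2.INTER_CUBIC))
near=(P[...,0]>.43)&(P[...,0]<.57)&(P[...,1]>.13)&(P[...,1]<.3)&(P[...,2]>.085)&(P[...,2]<.115)
hub=near&(P[...,2]>.098)&(hv[...,1]<80); lev=near&(abs(hv[...,0]-112)<12)&(hv[...,1]>120); fl=near&(hv[...,0]<20)&(hv[...,1]>110)
h,l,f=[P[m].mean(0)[:2] for m in(hub,lev,fl)]; print(h,l,f,hub.sum(),lev.sum(),fl.sum())
V=np.array([.5396,.1758]); a=lambda q:np.degrees(np.arctan2(-(q-V)[0],(q-V)[1]))
c=P[lev][:,:2]; w=np.linalg.svd(c-c.mean(0))[2][0]; print("lever mean ang",a(l),"axis ang",np.degrees(np.arctan2(-w[0],w[1]))%180,"flag",a(f))
m=((hv[...,0]<6)|(hv[...,0]>174))&(hv[...,1]>120)&(abs(P[...,2]-.075)<.006)&(P[...,0]<.75)
for b in blobs(p,P,m,50):print(*b)
E
```

```text
[0.5396205  0.17528413] [0.49913893 0.19876926] [0.45264578 0.23501663] 75 14 10
lever mean ang 60.41694771200376 axis ang 59.0992268821964 flag 55.74477147494738
342 [258.5 203.3] [0.54   0.0708 0.0754] [0.5395 0.0722 0.0753]
341 [283.  202.3] [ 0.5431 -0.0006  0.0749] [ 0.5426 -0.0006  0.075 ]
```

View pics/t2.png

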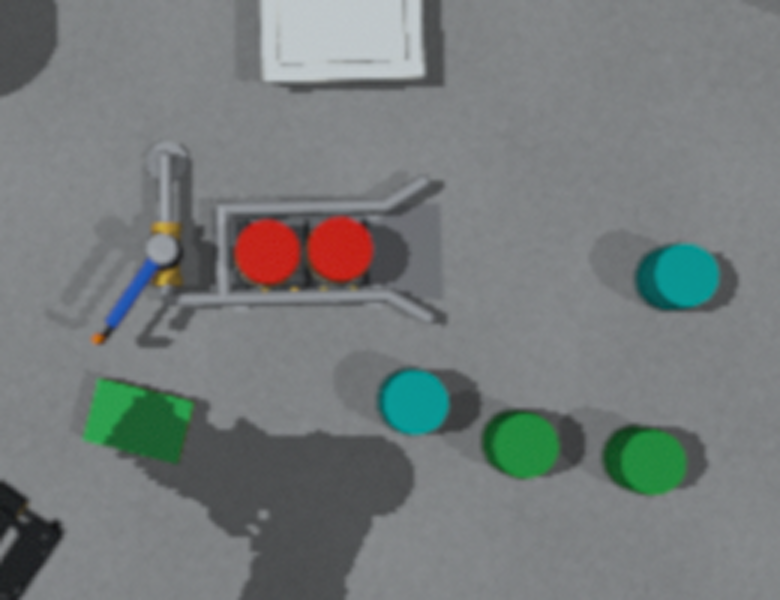

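The lever now points at the flag to within a few degrees: hub at (162,249), lever tip near (112,325), flag at (98,338). Both jars are in the lane. My lever mask caught only 14 pixels, so I'll redo that angle more carefully.

```bash
python3 - <<'E'
from loc import *
V=np.array([.5396,.1756]); a=lambda q:np.degrees(np.arctan2(-(q-V)[...,0],(q-V)[...,1]))
for n,z in (("top",None),("scene",None)):
    p,d,K,T=cap(n); hv=cv2.cvtColor(p,cv2.COLOR_RGB2HSV); Pd=world(d,K,T)
    # intersect rays with the plane of the lever top / flag mid
    def ray(zp):
        v,u=np.mgrid[:384,:512]; D=np.stack([(u-K[0,2])/K[0,0],-(v-K[1,2])/K[1,1],-np.ones_like(u)],-1)@T[:3,:3].T
        return T[:3,3]+D*((zp-T[2,3])/D[...,2:])
    P=ray(.098); near=(P[...,0]>.44)&(P[...,0]<.57)&(P[...,1]>.15)&(P[...,1]<.28)
    lev=near&(abs(hv[...,0].astype(int)-112)<14)&(hv[...,1]>90)&(Pd[...,2]>.075)
    c=P[lev][:,:2]; w=np.linalg.svd(c-c.mean(0),full_matrices=False)[2][0]; R=np.hypot(*(c-V).T)
    F=ray(.104)if n=="top" else P
    fl=near&(hv[...,0]<20)&(hv[...,1]>110)&(Pd[...,2]>(.095 if n=="top" else .09)); f=F[fl].mean(0)[:2]
    print(n,lev.sum(),fl.sum(),"mean",a(c.mean(0)),"outer",a(c[R>.06].mean(0)),"axis",np.degrees(np.arctan2(-w[0],w[1]))%180,"Rmax",R.max(),"flag",f,a(f))
E
```

```text
top 120 7 mean 56.90660247365588 outer 56.471578041546735 axis 55.651844257145534 Rmax 0.08919663304741296 flag [0.45220602 0.23590395] 55.393389763471696
scene 129 22 mean 51.39176422840913 outer 53.30617917172051 axis 57.793203330616876 Rmax 0.08478663965761438 flag [0.45538329 0.23683998] 53.97642659733686
```

```bash
python3 -c "
from station import r
print(r.finish_job())"
```

```text
the job is handed in; nothing more can be done
None
```

I slid both red-lidded jars into the lane (rack y about +41 and −32 mm), then turned the lever to within about 1–2° of the flag by camera measurement, and handed the job in at about 27 s; no verdict was returned.

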